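Fill the numbered kit stand in order of use

ROBOT

A 6-joint arm with a two-finger parallel gripper is mounted at the origin on a cart in front of the work surface, level with it; the furniture and walls round the work are solid. World frame = base frame: x ahead of the robot, y to its left, z up, the work surface at z = 0. Lengths are in mm, angles in rad, forces in N, time in s.
With the tool pointing down it reaches from about 350 to 775 mm from the base axis. Payload 7.3 kg.
Tool frame: the origin (TCP) lies between the finger pads; the fingertips stand bot.tips_ahead ahead of it and the grasp point (between the pads) lies 6 mm ahead of it (bot.tips_ahead is the distance from the TCP to the fingertips, in mm); z points along the fingers, y is the line along which they close (so a half turn about z gives the same grasp; the last joint's range is limited). The gripper opens to 92 mm and grips with 3 to 60 N. Pads are 19 mm wide; open, the fingers measure 130 mm over their backs; the gripper's body (75 mm by 190 mm) begins 47 mm behind the grasp point.
Start: joints at [1.077, 0.342, 1.524, -0, 1.275, -0.146], TCP at [178.921, 493.589, 251.741] pointing down, gripper open.
Joint ranges: [-2.53, 2.53], [-0.77, 2.02], [0.04, 2.7], [-1, 4.14], [0.28, 2.66], [-3.11, 3.11]. Speed limits (rad/s): [2.57, 2.57, 3.14, 3.14, 3.14, 3.14].

INTERFACE

Orientations are given as [roll, pitch, yaw] about the fixed x, y, z axes, in that order (R = Rz(yaw) Ry(pitch) Rx(roll)).
In Python, from plant import bot gives the robot as it stands. The module is installed in compiled form; this text tells all that it offers.
- The arm moves only by the tool step_arm, never from a script. Its argument "targets" is one flat list of numbers, 7 for each row, row after row: the opening, from 0 (shut) to 1 (fully open), then the shift along the tool's x, y, z each as a share of 100 mm, from -1 to 1, then the turn, a rotation vector about the tool's x, y, z each as a share of pi/4 rad, from -1 to 1. A call has 1 to 20 rows; each row is the pose to reach, as a shift and turn from the pose commanded when the call began, along the tool's axes at that moment; what a row does not reach only later rows make up. A row lasts 1/8 s, in which the tool goes at most 62.5 mm and 10.7 degrees, less where a joint would pass 70% of its speed; a pose out of reach is approached as far as the arm can. A call with a number of a shift or a turn outside -1 to 1 is refused whole. A call with a gripper value outside its range is refused whole. The fingers move at their own pace and stop on an object; the grip force is fixed at half the most. Time passes only in rows, so rows that repeat a pose let the fingers close. It gives the time, the measured TCP pose, the force, the opening and the grip force at its end, in the units of the state.
- bot.get_obs(): the state, without advancing time (a new reading comes with each control period).
- bot.capture(name): name is "scene" or "side" or "wrist"; returns (picture, depth): 420x560x3 uint8, blue, green, red; 420x560 float32, mm along the optical axis (not along the pixel's ray), 0 where there is no reading.
- bot.camera_info(name): a dict with "fx", "fy", "cx", "cy" (pixels), "k1" (the pictures are not rectified: a ray, as slopes to the right and down, at radius r is drawn at 1 + k1 r^2 times it, then the intrinsics apply), "camera_from_world" (4x4, takes a point from world to camera coordinates); the wrist camera has in their place "hand_eye" (4x4, takes a point from camera to tool coordinates, whose origin is the TCP and whose axes are the flange's). Camera axes: x right, y down, z forward; pixel columns grow to the right and rows downward; lengths in mm; the calibration is good to about 2 mm. A picture is of the moment at which its call begins: read the wrist's pose just before it. camera_info takes no time and is no camera call.
- bot.close_job(): hands the job in; it is judged then, once.
The state is a dict: "time": time; "joint_positions": joint angles; "dq": joint speeds; "tau": joint torques, N m; "tool_pos": TCP position; "tcp_rot": TCP orientation; "contact_force": force on the tool from outside, world axes, zero at the start; "moment": the same for the moment, N m; "grip_width": finger opening in mm; "finger_force": force on a finger pad.
Only numpy, scipy, OpenCV 4.12 (cv2) and the standard library are available. Lean on these libraries where they do the work, as an engineer would, in place of code of your own. Each camera call takes 0.05 s, during which the arm holds its last target. There are 200 camera calls.

TASK

Lay out the kit for re-ruling a cutting die in the sloped plywood kit stand, in the order of use: first the marker pen in pocket one, then the hardwood packer in pocket two, then the black steel drift in pocket three (the pocket's number is its count of steel studs). Lay each lengthwise and flat on its pocket's sloping floor between the walls and end stops (it may slide down to the low stop), and let go of it before fetching the next; set things down, do not let them drop or tumble in. Leave the other things on the bench where they lie.

Things in the scene. Friction and masses are not known exactly. Their poses are not given: they have to be found in the camera images.
- pocket_1: plywood pocket of the kit stand with one dark dome stud (18 mm) on the lip before its low end. Origin: middle of the floor's surface, 97 mm above the bench; x up the 30 degree slope (away from the robot), y across, z square out of the floor. Inside 220 mm long (x), 56 mm wide (y); end stops 18 mm high. Fixed
- pocket_2: like pocket_1, with two studs in a row on its lip. Origin: middle of the floor's surface, 97 mm above the bench; x up the 30 degree slope (away from the robot), y across, z square out of the floor. Side walls (all pockets): 16 mm high, 12 mm thick, only from 45 to 111 mm either side of the middle, so that a 90 mm gap in each side leaves room for fingers. Fixed
- pocket_3: like pocket_1, with three studs in a row on its lip. Origin: middle of the floor's surface, 97 mm above the bench; x up the 30 degree slope (away from the robot), y across, z square out of the floor. The three equal pockets stand side by side, 105 mm apart, in any order; their far ends are the highest, 173 mm above the bench. Fixed
- marker_mid (a point): centre of the marker pen (white barrel, black cap), lying on the bench: 122 mm long (its y axis), 16 mm wide (x), 16 mm high (z). About 20 g, loose
- packer_mid (a point): centre of the hardwood packer, a plain old wooden bar lying flat on the bench: 175 mm long (its y axis), 48 mm wide (x), 27 mm thick (z). About 140 g, loose
- drift_mid (a point): centre of the drift, a round black steel bar lying on the bench: 200 mm long (its y axis), 14 mm across (x and z). About 220 g, loose
- tape_roll_mid (a point): bystander: centre of a roll of black tape, 70 mm across, 18 mm high, loose
- notched_die_mid (a point): bystander: centre of a steel bending die with a V notch, 46x30x20 mm, loose

How it is judged:
By the outcome, as a careful person would: the job done as asked, in the order asked, and still so for the second after the job is handed in, with the robot touching nothing.
It also fails if it takes over 72 s, if anything falls off the work surface, if the arm or the gripper's body presses on something with over 40 N, if the wrist force passes 120 N, or if a joint passes its speed limit or range.

## Working session

There is one attempt and no reset: what is moved stays moved. The work goes in short steps, Python scripts to look and compute and a tool call to move; the robot and the scene stay as the last step left them, time stands still between calls to the robot, and variables do not carry over. Pictures are saved under pics/ and viewed, at most 10 in all, crops included, and the job is handed in when it is done.

Besides the shell and the picture viewer there is one more tool, called in YAML: its name, and indented under it one key for each argument. step_arm: Moves the arm, as the interface text tells. Shift numbers are shares of 100 mm and turn numbers shares of pi/4 rad, none past 1 either way. Its arguments: {"type":"object","properties":{"targets":{"type":"array"}},"required":["targets"]}

```bash
mkdir -p pics
python3 - <<'E'
from plant import bot
import cv2,numpy as np
np.set_printoptions(precision=3,suppress=True)
o=bot.get_obs();print(o,bot.tips_ahead)
for n in("scene","side","wrist"):
    p,d=bot.capture(n);np.savez(f"{n}0.npz",p=p,d=d);cv2.imwrite(f"pics/{n}0.png",p);print(n,bot.camera_info(n),(d>0).mean())
E
```

```text
{'time': 0.0, 'joint_positions': array([ 1.077,  0.343,  1.525, -0.   ,  1.275, -0.146]), 'dq': array([ 0.   ,  0.002,  0.   ,  0.   ,  0.001, -0.001]), 'tau': array([ -0.002, -43.125, -24.421,   0.072,   0.056,  -0.   ]), 'tool_pos': array([178.752, 493.234, 251.037]), 'tcp_rot': array([-3.14 , -0.   ,  2.794]), 'contact_force': array([ 0.06 , -0.382, -0.476]), 'moment': array([0.016, 0.02 , 0.005]), 'finger_force': 0.0, 'grip_width': 91.74957921213627} 25.0
scene {'fx': 463.1058999276542, 'fy': 463.1058999276542, 'cx': 281.63862170740043, 'cy': 208.09203987527968, 'k1': -0.04883848972807048, 'camera_from_world': array([[  -0.903,   -0.43 ,    0.013,  585.686],
       [  -0.343,    0.7  ,   -0.626,  159.487],
       [   0.26 ,   -0.57 ,   -0.779, 1206.066],
       [   0.   ,    0.   ,    0.   ,    1.   ]])} 0.9958886054421768
side {'fx': 394.1291885351686, 'fy': 394.1291885351686, 'cx': 281.8085657424803, 'cy': 214.15537035049294, 'k1': -0.09110522769880157, 'camera_from_world': array([[   0.979,   -0.205,   -0.001, -547.315],
       [  -0.125,   -0.59 ,   -0.798,  230.268],
       [   0.163,    0.781,   -0.603,  843.936],
       [   0.   ,    0.   ,    0.   ,    1.   ]])} 0.9960076530612245
wrist {'fx': 296.03413613800666, 'fy': 296.03413613800666, 'cx': 280.1147340706134, 'cy': 209.32506722380344, 'k1': -0.04878372361699808, 'hand_eye': array([[  -0.   ,   -0.955,   -0.298,   79.883],
       [   1.   ,    0.   ,   -0.001,    0.279],
       [   0.001,   -0.298,    0.955, -132.655],
       [   0.   ,    0.   ,    0.   ,    1.   ]])} 0.9960416666666667
```

View pics/scene0.png

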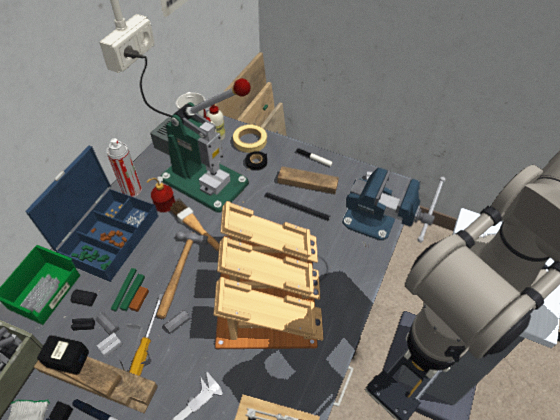

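View pics/side0.png

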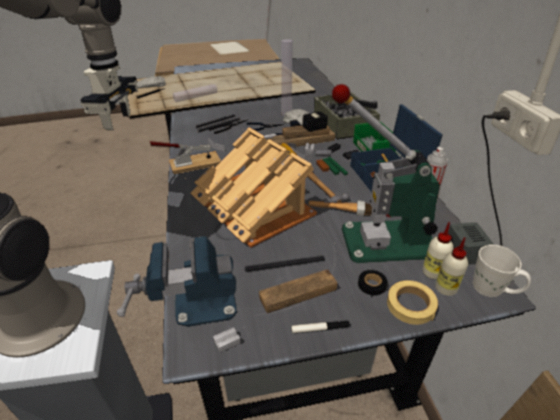

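The scene view shows the marker at about (315,158), the packer at (307,180), the drift at (297,206), and the stand's lips at x≈315. The side view shows the marker at (320,327), the packer at (300,290) and the drift at (285,264).

```bash
cat > h.py <<'E'
import cv2,numpy as np
from plant import bot
from scipy.spatial.transform import Rotation as R
np.set_printoptions(precision=2,suppress=True)
def wfc(n,o=None):
    i=bot.camera_info(n)
    if n!="wrist": return np.linalg.inv(i["camera_from_world"])
    T=np.eye(4);T[:3,:3]=R.from_euler('xyz',o["tcp_rot"]).as_matrix();T[:3,3]=o["tool_pos"]
    return T@i["hand_eye"]
def rays(n,px):
    i=bot.camera_info(n);K=np.array([[i["fx"],0,i["cx"]],[0,i["fy"],i["cy"]],[0,0,1]])
    u=cv2.undistortPoints(np.asarray(px,float).reshape(-1,1,2),K,np.array([i["k1"],0,0,0]))[:,0]
    return np.c_[u,np.ones(len(u))]
def cloud(n,d,o=None):
    v,u=np.mgrid[:420,:560];T=wfc(n,o)
    P=rays(n,np.c_[u.ravel(),v.ravel()])*d.reshape(-1,1)
    return (P@T[:3,:3].T+T[:3,3]).reshape(420,560,3)
def plane(n,px,z,o=None):
    T=wfc(n,o);r=rays(n,px)@T[:3,:3].T;c=T[:3,3]
    return c+r*((z-c[2])/r[:,2])[:,None]
E
python3 - <<'E'
from h import *
for n,seeds in(("scene",dict(marker=(315,158),packer=(307,180),drift=(297,206),tape=(256,160))),("side",dict(marker=(320,327),packer=(300,290),drift=(285,264),tape=(373,282)))):
    f=np.load(n+"0.npz");W=cloud(n,f["d"])
    b=W[...,2]
    print(n,"bench z",np.median(b[abs(b)<15]),)
    m=((b>5)&(b<45)).astype(np.uint8)
    k,l,st,_=cv2.connectedComponentsWithStats(m)
    for s,(u,v) in seeds.items():
        w=l[v-4:v+5,u-4:u+5];w=w[w>0]
        if not len(w):print(s,"none",W[v,u]);continue
        i=np.bincount(w).argmax();q=W[l==i]
        r=cv2.minAreaRect(q[:,:2].astype(np.float32))
        print(s,len(q),"z",np.percentile(q[:,2],[5,50,95]),"rect",r, "centroid",q.mean(0))
p=np.load("scene0.npz")["p"][190:350,205:335];q=np.load("side0.npz")["p"][120:250,180:330]
cv2.imwrite("pics/st.png",np.hstack([cv2.resize(p,(390,480),interpolation=2),cv2.resize(q,(410,480),interpolation=2)]))
W=cloud("scene",np.load("scene0.npz")["d"])
for uv in [(268,222),(265,260),(265,300),(312,240),(318,280),(320,320),(226,206),(222,243),(220,283)]:print(uv,W[uv[1],uv[0]])
E
```

```text
scene bench z 0.45447592768573486
marker 176 z [ 6.05 12.58 17.61] rect ((608.7220458984375, -152.66554260253906), (28.546390533447266, 122.79936218261719), 83.2931137084961) centroid [ 608.62 -146.33   12.22]
packer 973 z [ 8.53 25.19 29.59] rect ((586.6734619140625, -47.21727752685547), (175.82257080078125, 55.77031326293945), 10.550764083862305) centroid [583.7  -40.99  23.21]
drift 312 z [ 5.89 11.3  15.72] rect ((576.874267578125, 52.92048645019531), (17.9539852142334, 200.9072265625), 89.34076690673828) centroid [572.11  54.35  11.07]
tape 846 z [ 7.32 18.8  25.11] rect ((796.2213134765625, -106.36286163330078), (106.13208770751953, 187.65357971191406), 51.004302978515625) centroid [ 802.67 -102.21   17.85]
side bench z 1.820028717140417
marker 427 z [ 7.55 14.38 18.22] rect ((610.0615844726562, -151.50120544433594), (15.370762825012207, 122.36756896972656), 84.4699935913086) centroid [ 608.58 -153.47   13.78]
packer 1748 z [ 9.01 28.58 30.87] rect ((584.8233032226562, -37.928768157958984), (177.0322265625, 72.47529602050781), 10.345747947692871) centroid [582.64 -55.24  25.48]
drift 436 z [ 6.31 12.4  16.08] rect ((575.5409545898438, 49.12291717529297), (14.5061616897583, 200.01771545410156), 89.3748779296875) centroid [572.13  47.71  11.9 ]
tape 540 z [ 7.3  18.95 21.4 ] rect ((764.9193725585938, -55.40285110473633), (70.34211730957031, 67.14462280273438), 30.490093231201172) centroid [761.62 -59.83  17.12]
(268, 222) [596.04 194.35  89.22]
(265, 260) [549.26 303.98  97.03]
(265, 300) [501.67 398.5   97.7 ]
(312, 240) [486.83 153.98  25.65]
(318, 280) [426.31 257.05  22.61]
(320, 320) [380.32 355.05  24.05]
(226, 206) [679.76 249.95 170.17]
(222, 243) [635.54 345.85 167.91]
(220, 283) [586.15 438.96 172.76]
```

View pics/st.png

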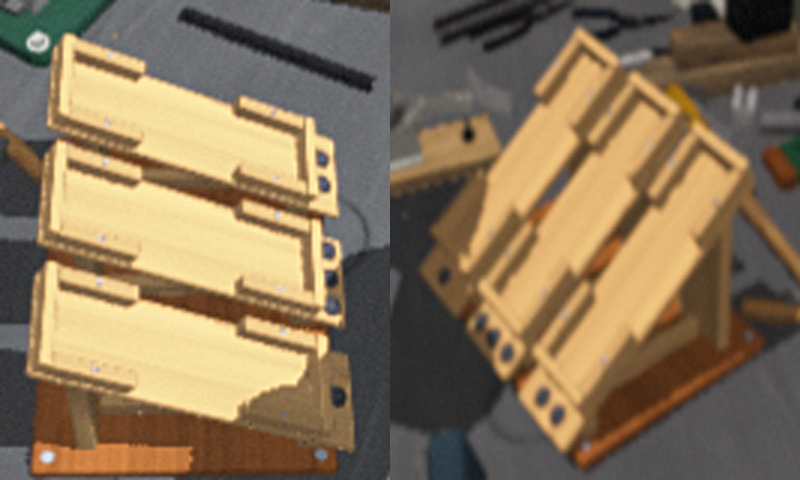

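The crop shows the studs: the right-hand pocket, nearest the drift, has 2, the middle one 3, and the far-left one 1. Next I'll measure the stand's frame and the obstacles.

Run:
```python
from h import *
C={n:cloud(n,np.load(n+"0.npz")["d"]) for n in("scene","side")}
for n in C:
    W=C[n];p=np.load(n+"0.npz")["p"];hsv=cv2.cvtColor(p,cv2.COLOR_BGR2HSV)
    q=W[(hsv[...,1]>60)&(hsv[...,0]>12)&(hsv[...,0]<28)&(W[...,2]>30)&(W[...,2]<190)&(W[...,0]>360)&(W[...,0]<720)&(W[...,1]>120)&(W[...,1]<500)]
    # robust floor plane
    s=np.ones(len(q),bool)
    from numpy.linalg import svd
    best=None
    rng=np.random.default_rng(0)
    for _ in range(300):
        a=q[rng.choice(len(q),3)];nn=np.cross(a[1]-a[0],a[2]-a[0]);L=np.linalg.norm(nn)
        if L<1:continue
        nn/=L;k=abs((q-a[0])@nn)<2.5
        if best is None or k.sum()>best.sum():best=k
    f=q[best];c=f.mean(0);nn=svd(f-c,full_matrices=0)[2][2];nn*=np.sign(nn[2])
    yaw=np.arctan2(-nn[1],-nn[0]);print(n,"tilt",np.degrees(np.arccos(nn[2])),"yaw from normal",np.degrees(yaw),"inl",best.mean())
    r=cv2.minAreaRect(f[:,:2].astype(np.float32));print("rect",r)
    for yd in(24.5,25.5,26.5):
        y=np.radians(yd);ex=np.array([np.cos(y),np.sin(y),0]);ey=np.array([-np.sin(y),np.cos(y),0])
        h=np.histogram(f@ey,bins=np.arange(-150,300,4))[0]
        print(yd,"sharp",(h.astype(float)**2).sum()/len(f)**2)
    y=np.radians(25.5);ex=np.array([np.cos(y),np.sin(y),0]);ey=np.array([-np.sin(y),np.cos(y),0])
    h,e=np.histogram(f@ey,bins=np.arange(-150,300,5))
    print([(int(a),int(b)) for a,b in zip(e,h) if b])
    m=abs(f[:,2]-97)<6;print("x' at z97",np.median(f[m]@ex-(f[m,2]-97)/np.tan(np.pi/6)))
    for nm,(x0,x1,y0,y1) in dict(vise=(250,520,-260,60),press=(620,900,-100,250)).items():
        k=W[(W[...,0]>x0)&(W[...,0]<x1)&(W[...,1]>y0)&(W[...,1]<y1)&(W[...,2]>40)]
        print(n,nm,np.percentile(k,[1,99],0) if len(k) else 0)
```

```text
scene tilt 29.771121848920085 yaw from normal 26.9036829998069 inl 0.5367889530090684
rect ((530.3753051757812, 321.0946960449219), (227.8013153076172, 291.4798889160156), 26.748483657836914)
24.5 sharp 0.01805715192125978
25.5 sharp 0.018508546628818994
26.5 sharp 0.018575990482087558
[(-85, 25), (-80, 44), (-75, 95), (-70, 105), (-65, 99), (-60, 105), (-55, 111), (-50, 112), (-45, 100), (-40, 125), (-35, 103), (-30, 83), (-25, 49), (-20, 49), (-15, 55), (-10, 80), (-5, 95), (20, 24), (25, 56), (30, 104), (35, 128), (40, 131), (45, 120), (50, 123), (55, 141), (60, 129), (65, 135), (70, 149), (75, 117), (80, 60), (85, 48), (90, 56), (95, 111), (100, 39), (125, 51), (130, 76), (135, 149), (140, 157), (145, 142), (150, 161), (155, 155), (160, 157), (165, 161), (170, 160), (175, 167), (180, 165), (185, 83), (190, 77), (195, 75), (200, 118), (205, 49)]
x' at z97 624.863007070076
scene vise [[254.99 -66.16  43.13]
 [443.09  41.63 138.81]]
scene press [[625.39  52.45  41.26]
 [899.05 246.77 425.08]]
side tilt 30.010098809991984 yaw from normal 26.269515129841754 inl 0.5002938583602704
rect
[... 222 characters left out ...]
7), (-75, 60), (-70, 44), (-65, 51), (-60, 81), (-55, 107), (-50, 116), (-45, 107), (-40, 101), (-35, 108), (-30, 106), (-25, 101), (-20, 110), (-15, 71), (-10, 49), (-5, 7), (15, 13), (20, 101), (25, 47), (30, 41), (35, 42), (40, 38), (45, 57), (50, 90), (55, 88), (60, 80), (65, 101), (70, 77), (75, 88), (80, 88), (85, 91), (90, 54), (95, 36), (100, 9), (120, 16), (125, 89), (130, 41), (135, 39), (140, 37), (145, 33), (150, 39), (155, 49), (160, 62), (165, 65), (170, 60), (175, 70), (180, 70), (185, 61), (190, 70), (195, 54), (200, 23), (205, 5)]
x' at z97 622.2061981118312
side vise [[257.66 -70.67  42.55]
 [445.26  36.32 139.78]]
side press [[627.55  40.77  42.13]
 [898.9  244.12 424.35]]
```

step_arm:
  targets: [0.5,-0.45,-0.33,0.03,0,0,0,0.5,-0.89,-0.66,0.07,0,0,0,0.5,-0.89,-0.66,0.07,0,0,0]

```text
time: 0.52
tool_pos: [241.4, 398.7, 244.4]
tcp_rot: [-3.14, 0.0, 2.79]
contact_force: [-1.1, 0.4, 0.4]
grip_width: 66.3
finger_force: 0.0
```

step_arm:
  targets: [0.5,-0.45,-0.33,0.03,0,0,0,0.5,-0.89,-0.66,0.07,0,0,0]

```text
time: 0.78
tool_pos: [301.6, 308.5, 237.7]
tcp_rot: [3.141, 0.0, 2.796]
contact_force: [0.7, -0.4, -0.1]
grip_width: 48.2
finger_force: 0.0
```

step_arm:
  targets: [0.5,-0.45,-0.33,0.03,0,0,0,0.5,-0.89,-0.66,0.07,0,0,0]

```text
time: 1.02
tool_pos: [363.3, 215.7, 230.8]
tcp_rot: [3.141, 0.0, 2.795]
contact_force: [0.4, 1.3, -0.0]
grip_width: 45.8
finger_force: 0.0
```

step_arm:
  targets: [0.5,-0.45,-0.33,0.03,0,0,0,0.5,-0.89,-0.66,0.07,0,0,0]

```text
time: 1.27
tool_pos: [424.7, 123.2, 223.8]
tcp_rot: [3.141, 0.001, 2.794]
contact_force: [1.6, 0.5, -0.6]
grip_width: 45.9
finger_force: 0.0
```

step_arm:
  targets: [0.5,-0.45,-0.33,0.03,0,0,0,0.5,-0.89,-0.66,0.07,0,0,0]

```text
time: 1.52
tool_pos: [486.0, 30.7, 216.7]
tcp_rot: [3.141, 0.0, 2.794]
contact_force: [1.1, 0.4, 0.4]
grip_width: 45.9
finger_force: 0.0
```

step_arm:
  targets: [0.5,-0.45,-0.33,0.03,0,0,0,0.5,-0.89,-0.66,0.07,0,0,0]

```text
time: 1.78
tool_pos: [547.3, -61.6, 209.5]
tcp_rot: [3.141, 0.0, 2.794]
contact_force: [1.0, 0.6, -0.1]
grip_width: 45.7
finger_force: 0.0
```

step_arm:
  targets: [0.5,-0.45,-0.33,0.03,0,0,-0.15,0.5,-0.89,-0.66,0.07,0,0,-0.31,0.5,-0.89,-0.66,0.07,0,0,-0.31,0.5,-0.89,-0.66,0.07,0,0,-0.31]

```text
time: 2.28
tool_pos: [607.0, -152.1, 202.0]
tcp_rot: [3.141, -0.001, 3.037]
contact_force: [-0.1, -0.5, -0.5]
grip_width: 45.9
finger_force: 0.0
```

```bash
cat >> h.py <<'E'
def see(tag):
    o=bot.get_obs();p,d=bot.capture("wrist");cv2.imwrite(f"pics/{tag}.png",p)
    return o,p,d,cloud("wrist",d,o)
def rel(o,pos,Rt):
    "shift (shares of 100 mm) and turn (shares of 45 deg) from the present pose"
    Rc=R.from_euler('xyz',o["tcp_rot"])
    return Rc.inv().apply(np.array(pos)-o["tool_pos"])/100,(Rc.inv()*Rt).as_rotvec()/(np.pi/4)
E
python3 - <<'E'
from h import *
o,p,d,W=see("m1");print(o["time"],o["tool_pos"],o["tcp_rot"],o["joint_positions"])
b=W[...,2];print("bench",np.median(b[abs(b)<10]))
m=((b>5)&(b<40)).astype(np.uint8)
k,l,st,c=cv2.connectedComponentsWithStats(m)
for i in range(1,k):
    if st[i,4]>250:
        q=W[l==i];print(st[i],c[i],np.percentile(q[:,2],[5,50,95]),cv2.minAreaRect(q[:,:2].astype(np.float32)))
E
```

```text
2.275 [ 606.98 -152.06  202.05] [ 3.14 -0.    3.04] [-0.37  0.57  1.3   0.    1.28 -1.83]
bench -0.45488246674040056
[249   0  41  32 877] [269.56  12.23] [ 8.57 18.64 20.66] ((424.61859130859375, -143.5308837890625), (30.244338989257812, 30.18102264404297), 17.874568939208984)
[ 324    0  147   27 2056] [380.84  12.27] [ 7.56 12.42 20.99] ((440.326904296875, -20.290870666503906), (142.77735900878906, 21.616893768310547), 84.17327117919922)
[ 534   47   26   99 1289] [551.21  89.13] [ 6.04 10.89 21.82] ((535.4751586914062, 155.34915161132812), (105.30855560302734, 23.892250061035156), 23.350828170776367)
[ 447   50   26  184 2524] [459.52 137.79] [ 6.57 11.9  14.08] ((579.3822631835938, 50.648738861083984), (16.841537475585938, 200.20281982421875), 89.63565063476562)
[ 331   78   81  170 7940] [372.16 161.74] [20.65 26.46 27.71] ((589.5625610351562, -48.8414306640625), (175.230224609375, 49.092864990234375), 11.443495750427246)
[ 275  142   14  106 1387] [281.84 192.53] [10.05 13.88 16.35] ((613.3235473632812, -151.21353149414062), (14.620152473449707, 122.81076049804688), 84.38816833496094)
[466 311  24  17 305] [477.71 319.21] [14.76 25.07 38.42] ((795.1827392578125, 81.72907257080078), (45.45564651489258, 6.523332118988037), 86.19478607177734)
[ 272  314   67   28 1227] [305.39 327.82] [ 7.2  22.75 24.37] ((793.1513671875, -142.8483123779297), (35.58475875854492, 87.70606231689453), 4.315517902374268)
```

View pics/m1.png

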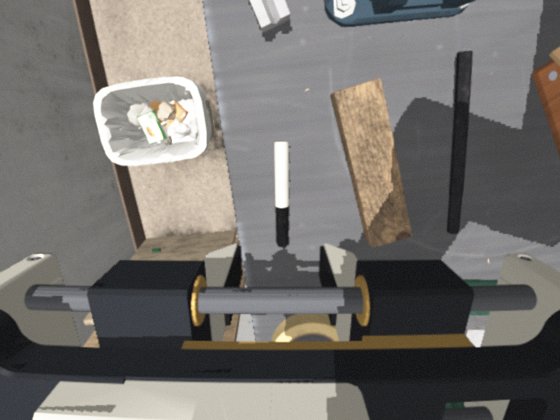

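The wrist view shows the marker at (282,192) between the fingers' lines, the packer at (372,162) and the drift at (459,138). The positions agree with the other views, so I'll descend and grip.

step_arm:
  targets: [0.5,-0.04,0,0.5,0,0,0,0.5,-0.04,0,1,0,0,0,0.5,-0.04,0,1,0,0,0]

```text
time: 2.7
tool_pos: [608.6, -151.1, 99.7]
tcp_rot: [3.139, -0.008, 3.039]
contact_force: [0.0, -0.5, -0.1]
grip_width: 45.8
finger_force: 0.0
```

step_arm:
  targets: [0.5,0,0,0.35,0,0,0,0.5,0,0,0.65,0,0,0,0.5,0,0,0.74,0,0,0,0.5,0,0,0.74,0,0,0,0,0,0,0.74,0,0,0,0,0,0,0.74,0,0,0,0,0,0,0.74,0,0,0,0,0,0,0.74,0,0,0,0,0,0,0.74,0,0,0]

```text
time: 3.82
tool_pos: [611.3, -153.5, 29.2]
tcp_rot: [-3.142, 0.001, 3.037]
contact_force: [-0.6, -0.3, 4.0]
grip_width: 15.2
finger_force: 30.0
```

step_arm:
  targets: [0,0,0,-0.2,0,0,0,0,0,0,-0.6,0,0,0,0,0,0,-1,0,0,0,0,0,0,-1,0,0,0]

```text
time: 4.32
tool_pos: [612.9, -154.2, 132.2]
tcp_rot: [-3.14, 0.007, 3.037]
contact_force: [0.2, 0.5, -0.3]
grip_width: 15.2
finger_force: 30.0
```

```bash
cat >> h.py <<'E'
def stand(yaw=np.radians(26.5)):
    c,s=np.cos(yaw),np.sin(yaw);n=np.array([-.5*c,-.5*s,3**.5/2]);x=np.array([c*3**.5/2,s*3**.5/2,.5])
    return np.cross(n,x),x,n,R.from_matrix(np.c_[-x,np.cross(n,x),-n])  # y,x,n, tool pose over the floor
E
python3 - <<'E'
from h import *
o=bot.get_obs();y,x,n,Rt=stand()
print(rel(o,[430,375,265],Rt)); print(np.array([488,416,97])+n*160,Rt.as_euler('xyz'))
E
```

```text
(array([ 2.36,  5.07, -1.35]), array([-0.19, -0.64, -0.7 ]))
[416.41 380.3  235.56] [-3.14  0.52 -2.68]
```

step_arm:
  targets: [0,0.23,0.4,-0.3,0,0,0,0,0.47,0.9,-0.6,0,0,0,0,0.47,1,-0.6,0,0,0]

```text
time: 4.7
tool_pos: [574.4, -46.6, 190.0]
tcp_rot: [3.141, 0.002, 3.04]
contact_force: [0.6, 0.8, 0.4]
grip_width: 15.4
finger_force: 30.0
```

step_arm:
  targets: [0,0.23,0.45,-0.35,0,0,0,0,0.4,0.8,-0.7,0,0,0,0,0.47,1,-0.75,0,0,0]

```text
time: 5.08
tool_pos: [538.9, 56.2, 264.8]
tcp_rot: [3.141, 0.003, 3.038]
contact_force: [-0.5, -0.7, -1.1]
grip_width: 14.9
finger_force: 30.0
```

step_arm:
  targets: [0,0.24,0.5,0,0,0,0,0,0.47,1,0,0,0,0]

```text
time: 5.32
tool_pos: [501.9, 160.1, 262.0]
tcp_rot: [-3.141, -0.002, 3.036]
contact_force: [1.1, 0.9, -0.4]
grip_width: 15.5
finger_force: 30.0
```

step_arm:
  targets: [0,0.24,0.5,0,0,0,0,0,0.47,1,0,0,0,0]

```text
time: 5.58
tool_pos: [465.5, 264.9, 262.0]
tcp_rot: [-3.14, -0.002, 3.037]
contact_force: [0.8, 1.1, 0.5]
grip_width: 15.0
finger_force: 30.0
```

step_arm:
  targets: [0,0.24,0.5,0,0,0,0,0,0.47,1,0,0,0,0,0,0.47,1,0,0,0,0]

```text
time: 5.95
tool_pos: [428.2, 370.8, 261.6]
tcp_rot: [-3.14, -0.002, 3.042]
contact_force: [0.7, 0.0, -0.8]
grip_width: 15.2
finger_force: 30.0
```

step_arm:
  targets: [0,0,0,0,-0.04,-0.13,-0.14,0,0,0,0,-0.08,-0.26,-0.28,0,0,0,0,-0.12,-0.39,-0.42,0,0,0,0,-0.16,-0.52,-0.56,0,0,0,0,-0.19,-0.64,-0.7,0,0,0,0,-0.19,-0.64,-0.7,0,0,0,0,-0.19,-0.64,-0.7]

```text
time: 6.82
tool_pos: [430.4, 367.8, 263.6]
tcp_rot: [3.137, 0.516, -2.688]
contact_force: [0.0, -0.0, -1.5]
grip_width: 15.0
finger_force: 30.0
```

```bash
cat > floor.py <<'E'
from h import *
def floor(W,p,guess,band=(-25,20)):
    """stud/wall picture of the stand in stand coordinates about guess"""
    y,x,n,Rt=stand();q=(W-np.array(guess))
    return np.stack([q@x,q@y,q@n],-1)
E
python3 - <<'E'
from floor import *
o,p,d,W=see("p1");np.savez("p1.npz",p=p,d=d);print(o["time"],o["tool_pos"],o["tcp_rot"],o["joint_positions"])
Q=floor(W,p,[488,416,97])
f=(abs(Q[...,1])<24)&(abs(Q[...,0])<90)&(abs(Q[...,2])<15)
print("floor z",np.percentile(Q[f][:,2],[5,25,50,75,95]))
w=(Q[...,2]>10)&(Q[...,2]<20)&(abs(Q[...,0])<135)&(abs(Q[...,1])<60)
h,xe,ye=np.histogram2d(Q[w][:,0],Q[w][:,1],bins=[np.arange(-130,135,20),np.arange(-60,62,4)])
print(ye[:-1].astype(int));print(np.c_[xe[:-1],h].astype(int))
s=(abs(Q[...,1])<20)&(Q[...,2]>13)&(Q[...,2]<22);print("stops x hist",np.histogram(Q[s][:,0],bins=np.arange(-140,141,4)))
E
```

```text
6.825 [430.4  367.76 263.57] [ 3.14  0.52 -2.69] [ 0.61  0.19  1.81 -0.12  0.63 -1.34]
floor z [-4.35 -3.62 -3.13 -2.62 -1.95]
[-60 -56 -52 -48 -44 -40 -36 -32 -28 -24 -20 -16 -12  -8  -4   0   4   8
  12  16  20  24  28  32  36  40  44  48  52  56]
[[-130    0    0    0    0    4   23   30   24   24   30   24   24   29
    24   23   29   24   24   25   28   23   26   27   24   18    0    0
     0    0    0]
 [-110    0    0    0    0   14   96   96   91   24   29   24   24   28
    25   23   24   28   22   26   28   28   43  102   96   67    0    0
     0    0    0]
 [ -90    0    0    0    0    8   88   94   82    0    0    0    0    0
     0    0    0    0    0    0    0    0   35   88   90   65    0    0
     0    0    0]
 [ -70    0    0    0    0   14   89   84   73    0    0    0    0    0
     0    0    0    0    0    0    0    0   27   87   88   55    0    0
     0    0    0]
 [ -50    0    0    0    0    0   38   40   39    0    0    0    0    0
     0    0    0    0    0    0    0    0   18   40   39   20    0    0
     0    0    0]
 [ -30    0    0    0    0    0    0    
[... 1441 characters left out ...]
   0,   0,   0,   0,   0,   0,   0,   0,   0,
         0,   0,   0,   0,   0,   0,   0,   0,   0,   0,   0,   0,   0,
         0,   0,   0,   0,   0,   0,   0,   0,   0,   0,   0,   0,   0,
         2,   0,   0,   0,   0]), array([-140, -136, -132, -128, -124, -120, -116, -112, -108, -104, -100,
        -96,  -92,  -88,  -84,  -80,  -76,  -72,  -68,  -64,  -60,  -56,
        -52,  -48,  -44,  -40,  -36,  -32,  -28,  -24,  -20,  -16,  -12,
         -8,   -4,    0,    4,    8,   12,   16,   20,   24,   28,   32,
         36,   40,   44,   48,   52,   56,   60,   64,   68,   72,   76,
         80,   84,   88,   92,   96,  100,  104,  108,  112,  116,  120,
        124,  128,  132,  136,  140]))
```

View pics/p1.png

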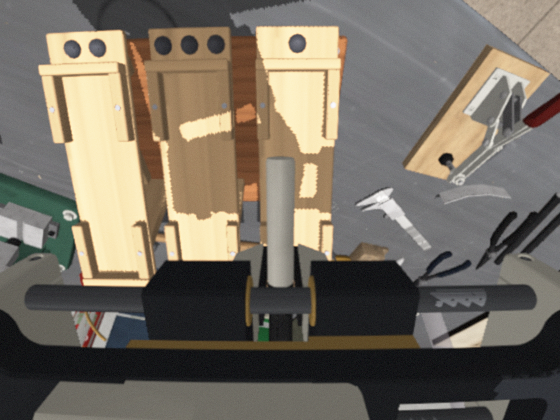

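The wrist view shows pocket 1, with its one stud at (297,43), right ahead of the held pen at (280,220). Its centre comes out near (493.5, 417, 97). I'll compute the placing from that.

Run:
```python
from h import *
o=bot.get_obs();y,x,n,Rt=stand();c=np.array([493.5,417.2,96.8])
for h in (60,30):print(h,rel(o,c-25*x+n*h,Rt))
```

```text
60 (array([0.4 , 0.15, 1.24]), array([ 0.  , -0.01, -0.01]))
30 (array([0.4 , 0.15, 1.54]), array([ 0.  , -0.01, -0.01]))
```

step_arm:
  targets: [0,0.2,0.1,0.3,0,0,0,0,0.4,0.15,0.7,0,0,-0.01,0,0.4,0.15,1,0,0,-0.01,0,0.4,0.15,1,0,0,-0.01]

```text
time: 7.38
tool_pos: [436.2, 388.3, 154.9]
tcp_rot: [-3.141, 0.513, -2.676]
contact_force: [1.3, -0.0, 0.5]
grip_width: 15.3
finger_force: 30.0
```

step_arm:
  targets: [0,0,0,0.2,0,0,0,0,0,0,0.4,0,0,0,0,0,0,0.5,0,0,0,0,0,0,0.5,0,0,0,0,0,0,0.52,0,0,0,0,0,0,0.52,0,0,0]

```text
time: 8.12
tool_pos: [459.5, 401.5, 114.9]
tcp_rot: [-3.14, 0.515, -2.676]
contact_force: [0.6, -0.1, 0.1]
grip_width: 15.4
finger_force: 30.0
```

Run:
```python
from h import *
o=bot.get_obs();y,x,n,Rt=stand();c=np.array([493.5,417.2,96.8])
q=o["tool_pos"]-c;print(q@x,q@y,q@n,o["contact_force"]@n,o["contact_force"]@x)
```

```text
-23.35553837730445 1.0703949076463883 34.398015832902956 -0.1333543049657792 0.4585406939433081
```

step_arm:
  targets: [0,0,0,0.03,0,0.01,0,0,0,0,0.03,0,0.01,0]

```text
time: 8.38
tool_pos: [460.9, 402.0, 111.6]
tcp_rot: [-3.14, 0.506, -2.676]
contact_force: [-0.1, -0.0, -0.5]
grip_width: 15.1
finger_force: 30.0
```

step_arm:
  targets: [0,0,0,0.01,0,0,0,0,0,0,0.01,0,0,0]

```text
time: 8.62
tool_pos: [461.2, 402.2, 110.9]
tcp_rot: [-3.14, 0.506, -2.675]
contact_force: [-1.6, -1.1, 2.3]
grip_width: 15.4
finger_force: 30.0
```

step_arm:
  targets: [0,0,0,0.01,0,0,0,0,0,0,0.01,0,0,0]

```text
time: 8.88
tool_pos: [461.3, 402.3, 110.4]
tcp_rot: [-3.139, 0.506, -2.675]
contact_force: [-6.5, -3.4, 7.3]
grip_width: 15.5
finger_force: 30.0
```

step_arm:
  targets: [0,0,0,0,0,-0.02,0,0.22,0,0,0,0,-0.02,0,0.3,0,0,0,0,-0.02,0,0.4,0,0,0,0,-0.02,0,0.45,0,0,0,0,-0.02,0]

```text
time: 9.5
tool_pos: [462.5, 404.0, 112.8]
tcp_rot: [-3.137, 0.516, -2.676]
contact_force: [0.7, 0.6, 0.1]
grip_width: 40.1
finger_force: 0.0
```

step_arm:
  targets: [0.45,0,0,-0.1,0,0,0,0.45,0,0,-0.4,0,0,0,0.45,0,0,-0.9,0,0,0,0.45,0,0,-1,0,0,0]

```text
time: 10.0
tool_pos: [417.9, 382.6, 203.3]
tcp_rot: [-3.139, 0.521, -2.676]
contact_force: [0.5, 0.6, 1.1]
grip_width: 41.0
finger_force: 0.0
```

Run:
```python
from floor import *
o,p,d,W=see("p1b")
cv2.imwrite("pics/p1c.png",p[:300]);print(o["time"],o["tool_pos"],o["joint_positions"])
print(rel(o,[588,-46,200],R.from_euler('xyz',[np.pi,0,np.radians(191-360)])))
S=cloud("scene",np.load("scene0.npz")["d"])
for zz in(80,120,180):
    k=S[(S[...,0]>600)&(S[...,0]<760)&(S[...,1]>-60)&(S[...,1]<200)&(S[...,2]>zz)];print(zz,np.percentile(k,[1,99],0))
```

```text
10.0 [417.85 382.61 203.29] [ 0.66  0.27  1.9  -0.22  0.47 -1.21]
(array([ 0.37, -4.59, -0.16]), array([0.09, 0.66, 0.34]))
80 [[603.41  94.39  99.46]
 [758.89 197.4  428.39]]
120 [[685.    94.37 360.4 ]
 [758.9  122.66 428.4 ]]
180 [[685.    94.37 360.4 ]
 [758.9  122.66 428.4 ]]
```

View pics/p1c.png

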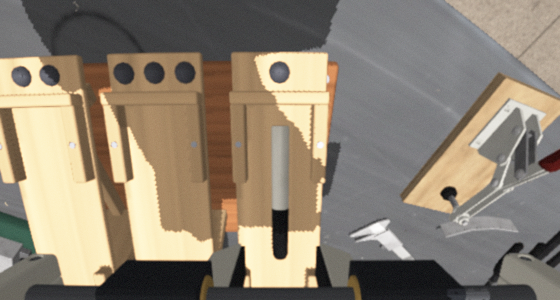

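The view shows the pen at (280,190), lying on pocket 1's floor between the walls and stops. Next is the packer.

step_arm:
  targets: [0.8,0,0,-0.3,0.02,0.15,0.08,0.8,0,0,-0.6,0.04,0.36,0.18,0.8,0,0,-0.6,0.07,0.55,0.28,0.8,0,0,-0.6,0.09,0.66,0.34,0.8,0,0,-0.6,0.09,0.66,0.34]

```text
time: 10.68
tool_pos: [392.6, 369.3, 250.4]
tcp_rot: [-3.136, -0.006, -2.951]
contact_force: [-0.0, 0.6, 0.0]
grip_width: 73.4
finger_force: 0.0
```

step_arm:
  targets: [0.8,-0.12,-0.45,0,0,0,0,0.8,-0.23,-0.9,0,0,0,0]

```text
time: 10.92
tool_pos: [431.0, 284.4, 251.4]
tcp_rot: [-3.136, -0.004, -2.948]
contact_force: [0.6, -0.2, 0.1]
grip_width: 73.6
finger_force: 0.0
```

step_arm:
  targets: [0.8,-0.12,-0.45,0,0,0,0,0.8,-0.23,-0.9,0,0,0,0]

```text
time: 11.18
tool_pos: [470.8, 199.8, 252.0]
tcp_rot: [-3.136, -0.003, -2.949]
contact_force: [0.1, -0.2, -0.1]
grip_width: 73.7
finger_force: 0.0
```

step_arm:
  targets: [0.8,-0.12,-0.45,0,0,0,0,0.8,-0.23,-0.9,0,0,0,0]

```text
time: 11.42
tool_pos: [510.5, 115.8, 252.4]
tcp_rot: [-3.136, -0.003, -2.949]
contact_force: [0.5, 0.5, -0.1]
grip_width: 73.5
finger_force: 0.0
```

step_arm:
  targets: [0.8,-0.12,-0.45,0.1,0,0,0,0.8,-0.23,-0.9,0.2,0,0,0]

```text
time: 11.68
tool_pos: [550.2, 31.8, 232.5]
tcp_rot: [-3.136, -0.003, -2.949]
contact_force: [0.4, -0.1, -0.2]
grip_width: 73.2
finger_force: 0.0
```

step_arm:
  targets: [0.8,-0.12,-0.45,0.15,0,0,0,0.8,-0.23,-0.9,0.3,0,0,0,0.8,-0.23,-0.9,0.3,0,0,0]

```text
time: 12.05
tool_pos: [589.3, -53.6, 201.2]
tcp_rot: [-3.137, -0.007, -2.953]
contact_force: [0.6, 0.8, -0.2]
grip_width: 73.6
finger_force: 0.0
```

```bash
cat > obj.py <<'E'
from h import *
def objs(tag):
    o,p,d,W=see(tag);b=W[...,2];m=((b>5)&(b<40)).astype(np.uint8)
    k,l,st,c=cv2.connectedComponentsWithStats(m)
    print(o["time"],o["tool_pos"],o["tcp_rot"],o["grip_width"])
    for i in range(1,k):
        if st[i,4]>600:
            q=W[l==i];print(st[i],np.percentile(q[:,2],[5,50,95]),cv2.minAreaRect(q[:,:2].astype(np.float32)))
    return o
E
python3 - <<'E'
from obj import *
o=objs("k1")
print(rel(o,[588,-48,33],R.from_euler('xyz',[np.pi,0,np.radians(190.8-360)])))
E
```

```text
12.05 [589.3  -53.65 201.24] [-3.14 -0.01 -2.95] 73.62878757324542
[ 204    0   37   34 1055] [ 9.54 18.86 20.71] ((425.3089904785156, -142.93911743164062), (28.430416107177734, 30.84844207763672), 18.35001564025879)
[ 278    0  157   75 3289] [ 8.93 12.97 22.21] ((421.257080078125, -12.819717407226562), (59.52655792236328, 152.3300323486328), 6.910336017608643)
[ 353  110   52  138 1871] [ 7.48 12.26 14.23] ((557.9239501953125, 50.57399368286133), (15.279746055603027, 157.7820281982422), 89.5623550415039)
[ 262  112   48  159 7029] [25.4  26.62 27.81] ((589.3270263671875, -48.30529022216797), (175.48941040039062, 48.20624923706055), 11.413813591003418)
[ 458  117  102  156 6419] [ 9.38 11.85 33.76] ((545.0880126953125, 183.515869140625), (105.85002899169922, 184.2625732421875), 89.57500457763672)
[ 227  314   53   28 1073] [ 8.96 17.48 18.6 ] ((769.48876953125, -56.45314407348633), (43.570125579833984, 67.06935119628906), 10.900635719299316)
[192 318  39  32 692] [ 6.76 22.61 24.18] ((796.5629272460938, -103.3517837524414), (61.99540328979492, 22.598485946655273), 61.55584716796875)
[ 304  318   66   23 1100] [ 6.47 14.91 21.42] ((757.8933715820312, 51.65434646606445), (33.65167999267578, 85.49678039550781), 15.664716720581055)
(array([-0.01,  0.07,  1.68]), array([-0.01, -0.01, -0.  ]))
```

step_arm:
  targets: [0.8,0,0.05,0.5,-0.01,-0.01,-0.01,0.8,0,0.05,0.95,-0.01,-0.01,-0.01,0.8,0,0.05,0.95,-0.01,-0.01,-0.01]

```text
time: 12.48
tool_pos: [585.7, -44.8, 106.1]
tcp_rot: [3.136, -0.003, -2.941]
contact_force: [0.3, 0.4, 0.6]
grip_width: 73.1
finger_force: 0.0
```

step_arm:
  targets: [0.8,0,0,0.35,0,0,0,0.8,0,0,0.65,0,0,0,0.8,0,0,0.73,0,0,0,0.8,0,0,0.73,0,0,0,0.3,0,0,0.73,0,0,0,0.3,0,0,0.73,0,0,0,0.3,0,0,0.73,0,0,0,0.3,0,0,0.73,0,0,0,0.3,0,0,0.73,0,0,0]

```text
time: 13.6
tool_pos: [589.0, -46.6, 36.3]
tcp_rot: [3.139, 0.005, -2.943]
contact_force: [-0.6, -0.1, 6.1]
grip_width: 47.7
finger_force: 30.0
```

step_arm:
  targets: [0.3,0,0,-0.1,0,0,0,0.3,0,0,-0.4,0,0,0,0.3,0,0,-0.8,0,0,0,0.3,0,0,-1,0,0,0,0.3,0,0,-1,0,0,0]

```text
time: 14.22
tool_pos: [589.0, -46.9, 137.2]
tcp_rot: [3.14, 0.006, -2.943]
contact_force: [-0.0, 0.8, -1.2]
grip_width: 47.8
finger_force: 30.0
```

Run:
```python
from h import *
o=bot.get_obs();y,x,n,Rt=stand();c=np.array([493.5,417.2,96.8])-210*y
print(c,c+n*150,o["tool_pos"],rel(o,c+n*150,Rt))
```

```text
[587.2  229.26  96.8 ] [520.08 195.8  226.7 ] [589.02 -46.86 137.25] (array([ 0.19,  2.52, -0.89]), array([-0.09, -0.65, -0.33]))
```

step_arm:
  targets: [0.3,0.02,0.2,-0.45,0,0,0,0.3,0.05,0.5,-0.9,0,0,0,0.3,0.05,0.5,-0.95,0,0,0]

```text
time: 14.6
tool_pos: [573.7, 2.4, 232.8]
tcp_rot: [3.139, 0.007, -2.941]
contact_force: [-0.5, -1.6, -2.3]
grip_width: 47.7
finger_force: 30.0
```

step_arm:
  targets: [0.3,0.04,0.5,0,0,0,0,0.3,0.08,1,0,0,0,0,0.3,0.08,1,0,0,0,0]

```text
time: 14.98
tool_pos: [544.0, 99.6, 228.8]
tcp_rot: [3.137, -0.001, -2.939]
contact_force: [-0.3, 0.0, -1.7]
grip_width: 47.6
finger_force: 30.0
```

step_arm:
  targets: [0.3,0.04,0.5,0,-0.02,-0.14,-0.07,0.3,0.06,1,0,-0.04,-0.3,-0.15,0.3,0.06,1,0,-0.07,-0.46,-0.23,0.3,0.06,1,0,-0.09,-0.6,-0.31,0.3,0.06,1,0,-0.09,-0.65,-0.33,0.3,0.06,1,0,-0.09,-0.65,-0.33]

```text
time: 15.72
tool_pos: [519.4, 192.7, 229.5]
tcp_rot: [3.136, 0.514, -2.682]
contact_force: [-0.2, 0.0, -1.2]
grip_width: 47.5
finger_force: 30.0
```

```bash
cat > pk.py <<'E'
from floor import *
def pocket(tag,c):
    o,p,d,W=see(tag);print(o["time"],o["tool_pos"],o["tcp_rot"])
    Q=floor(W,p,c)
    f=(abs(Q[...,1])<24)&(abs(Q[...,2])<12)&(Q[...,0]<-50)&(Q[...,0]>-100);print("floor z",np.percentile(Q[f][:,2],[10,50,90]),f.sum())
    for a,b in((-105,-75),(-75,-45)):
        w=(Q[...,2]>10)&(Q[...,2]<20)&(Q[...,0]>a)&(Q[...,0]<b)&(abs(Q[...,1])<48);yy=Q[w][:,1]
        for s in(yy[yy<0],yy[yy>0]):print("wall x",a,b,"y",np.percentile(s,[2,98]) if len(s)>20 else None,len(s))
    s=(abs(Q[...,1])<20)&(Q[...,2]>12)&(Q[...,2]<23)&(Q[...,0]>-150)&(Q[...,0]<-90);print("low stop x",np.percentile(Q[s][:,0],[2,98]),s.sum())
    return o
E
python3 - <<'E'
from pk import *
o=pocket("q2",[587.2,229.3,96.8])
y,x,n,Rt=stand();print(rel(o,np.array([587.2,229.3,96.8])+n*60,Rt))
E
```

```text
15.725 [519.4  192.71 229.45] [ 3.14  0.51 -2.68]
floor z [-0.73  0.13  0.98] 207
wall x -105 -75 y [-38.84 -27.48] 166
wall x -105 -75 y [28.29 40.05] 177
wall x -75 -45 y None 0
wall x -75 -45 y None 0
low stop x [-120.87 -110.47] 653
(array([-0.01,  0.02,  0.93]), array([ 0.01, -0.01, -0.  ]))
```

step_arm:
  targets: [0.3,0.04,0.02,0.4,0.01,-0.01,0,0.3,0.09,0.025,0.8,0.01,-0.01,0,0.3,0.09,0.025,0.93,0.01,-0.01,0,0.3,0.09,0.025,0.93,0.01,-0.01,0,0.3,0.09,0.025,0.93,0.01,-0.01,0]

```text
time: 16.4
tool_pos: [553.5, 213.9, 147.4]
tcp_rot: [-3.138, 0.528, -2.68]
contact_force: [-0.8, 1.1, -1.7]
grip_width: 47.7
finger_force: 30.0
```

```bash
cat > at.py <<'E'
from h import *
def at(c):
    o=bot.get_obs();y,x,n,Rt=stand();q=o["tool_pos"]-np.array(c)
    print(o["time"],"x,y,n",q@x,q@y,q@n,"F",o["contact_force"]@n,o["contact_force"]@x,"turn",rel(o,o["tool_pos"],Rt)[1])
E
python3 -c "
from at import *
at([587,229.7,96.8])"
```

```text
16.4 x,y,n -6.7720066064899385 0.7600830313192074 62.324480794733105 F -1.3726375484948041 -1.0584100810171526 turn [-0.    0.01 -0.  ]
```

Well aligned. I'll descend the last 24 mm and then creep.

step_arm:
  targets: [0.3,0.02,-0.005,0.12,0,0,0,0.3,0.02,-0.005,0.2,0,0,0,0.3,0.02,-0.005,0.23,0,0,0,0.3,0.02,-0.005,0.23,0,0,0]

```text
time: 16.9
tool_pos: [562.0, 217.8, 124.9]
tcp_rot: [-3.139, 0.525, -2.68]
contact_force: [-1.7, 0.3, -1.4]
grip_width: 47.9
finger_force: 30.0
```

step_arm:
  targets: [0.3,0,0,0.015,0,0,0,0.3,0,0,0.015,0,0,0]

```text
time: 17.15
tool_pos: [562.7, 218.1, 124.1]
tcp_rot: [-3.139, 0.526, -2.68]
contact_force: [-0.9, 1.1, -1.0]
grip_width: 47.5
finger_force: 30.0
```

```bash
python3 -c "
from at import *
at([587,229.7,96.8])"
```

```text
17.15 x,y,n -9.632040435044836 0.478726080833862 37.11220532970625 F -0.6731432774483559 -0.777972024636026 turn [-0.  0. -0.]
```

step_arm:
  targets: [0.3,0,0,0.012,0,0,0,0.3,0,0,0.012,0,0,0]

```text
time: 17.4
tool_pos: [562.9, 218.1, 124.0]
tcp_rot: [-3.139, 0.527, -2.68]
contact_force: [-10.0, -6.6, 9.8]
grip_width: 47.5
finger_force: 30.0
```

step_arm:
  targets: [0.3,0,0,0.01,0,0,0,0.3,0,0,0.01,0,0,0]

```text
time: 17.65
tool_pos: [562.9, 218.2, 123.9]
tcp_rot: [-3.139, 0.527, -2.68]
contact_force: [-17.8, -9.7, 20.5]
grip_width: 47.6
finger_force: 30.0
```

step_arm:
  targets: [0.3,0,0,-0.01,0,0,0,0.55,0,0,-0.01,0,0,0,0.7,0,0,-0.01,0,0,0,0.75,0,0,-0.01,0,0,0,0.75,0,0,-0.01,0,0,0]

```text
time: 18.27
tool_pos: [563.3, 218.4, 122.7]
tcp_rot: [-3.139, 0.526, -2.68]
contact_force: [-0.0, -0.2, -0.4]
grip_width: 69.0
finger_force: 0.0
```

step_arm:
  targets: [0.75,0,0,-0.1,0,0,0,0.75,0,0,-0.4,0,0,0,0.75,0,0,-0.9,0,0,0,0.75,0,0,-1,0,0,0]

```text
time: 18.77
tool_pos: [518.2, 195.9, 212.6]
tcp_rot: [-3.137, 0.531, -2.679]
contact_force: [0.4, 0.5, -0.2]
grip_width: 68.9
finger_force: 0.0
```

Run:
```python
from pk import *
o=pocket("q2b",[587.2,229.3,96.8])
p=cv2.imread("pics/q2b.png");cv2.imwrite("pics/q2c.png",p[:300])
print(rel(o,[577,50,200],R.from_euler('xyz',[np.pi,0,np.radians(179.5)])))
```

```text
18.775 [518.2  195.94 212.58] [-3.14  0.53 -2.68]
floor z [-0.76  0.02  0.99] 71
wall x -105 -75 y [-38.95 -27.23] 573
wall x -105 -75 y [28.26 40.01] 568
wall x -75 -45 y [-38.6  -27.11] 498
wall x -75 -45 y [28.92 39.96] 484
low stop x [-119.83 -110.32] 700
(array([ 0.17, -1.57,  0.05]), array([0.15, 0.66, 0.58]))
```

View pics/q2c.png

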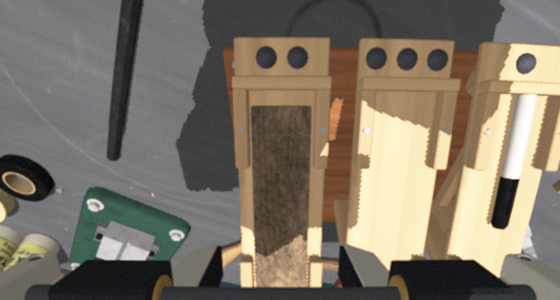

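The packer lies in pocket 2 at (281,180), and the marker is still in pocket 1 at (515,160). Next is the drift.

step_arm:
  targets: [0.45,0,0,-0.2,0.03,0.12,0.11,0.45,0,0,-0.4,0.07,0.28,0.25,0.45,0,0,-0.4,0.1,0.43,0.39,0.45,0,0,-0.4,0.13,0.58,0.52,0.45,0,0,-0.4,0.15,0.66,0.58,0.45,0,0,-0.4,0.15,0.66,0.58]

```text
time: 19.58
tool_pos: [500.8, 187.7, 242.3]
tcp_rot: [3.14, -0.004, 3.138]
contact_force: [-0.3, 0.5, -0.4]
grip_width: 41.2
finger_force: 0.0
```

step_arm:
  targets: [0.45,-0.2,-0.35,0,0,0,0,0.45,-0.4,-0.7,0,0,0,0]

```text
time: 19.82
tool_pos: [539.8, 116.8, 243.0]
tcp_rot: [3.139, -0.002, 3.14]
contact_force: [0.6, 0.2, 0.5]
grip_width: 41.4
finger_force: 0.0
```

step_arm:
  targets: [0.45,-0.2,-0.35,0.15,0,0,0,0.45,-0.37,-0.67,0.35,0,0,0,0.45,-0.37,-0.67,0.45,0,0,0,0.45,-0.37,-0.67,0.45,0,0,0]

```text
time: 20.32
tool_pos: [575.4, 50.6, 197.4]
tcp_rot: [3.139, -0.004, 3.137]
contact_force: [-0.1, -0.4, 0.3]
grip_width: 41.2
finger_force: 0.0
```

Run:
```python
from obj import *
o=objs("d1")
print(rel(o,[577,50.4,28],R.from_euler('xyz',[np.pi,0,np.radians(179.5)])))
```

```text
20.325 [575.45  50.57 197.4 ] [ 3.14 -0.    3.14] 41.24622935450541
[ 133    0  156   70 3347] [ 9.44 13.16 23.27] ((417.1840515136719, -15.951683044433594), (59.24219512939453, 150.46409606933594), 0.6739200353622437)
[  54    7   54   62 1965] [ 7.98 18.71 20.89] ((416.1035461425781, -145.36007690429688), (47.071502685546875, 31.298171997070312), 17.269628524780273)
[  356    26   204   246 11877] [10.18 12.93 34.13] ((531.0045166015625, 271.8121032714844), (200.4693603515625, 232.23548889160156), 26.314544677734375)
[ 274  102   14  175 2103] [ 9.64 12.59 14.39] ((579.120849609375, 51.17171096801758), (13.72136116027832, 199.17665100097656), 89.76673126220703)
[ 256  319   78   23 1432] [ 6.74 15.19 17.58] ((758.743896484375, 68.11505126953125), (28.625022888183594, 101.00875854492188), 0.9884418249130249)
(array([-0.02, -0.01,  1.69]), array([ 0.  , -0.01,  0.01]))
```

step_arm:
  targets: [0.45,-0.03,0.005,0.5,0,-0.01,0.01,0.45,-0.03,0.005,0.95,0,-0.01,0.01,0.45,-0.03,0.005,0.95,0,-0.01,0.01]

```text
time: 20.75
tool_pos: [577.1, 52.0, 101.5]
tcp_rot: [3.139, -0.0, 3.131]
contact_force: [-0.3, 0.1, -0.1]
grip_width: 41.2
finger_force: 0.0
```

step_arm:
  targets: [0.45,0,0,0.35,0,0,0,0.45,0,0,0.65,0,0,0,0.45,0,0,0.74,0,0,0,0.45,0,0,0.74,0,0,0,0,0,0,0.74,0,0,0,0,0,0,0.74,0,0,0,0,0,0,0.74,0,0,0,0,0,0,0.74,0,0,0,0,0,0,0.74,0,0,0]

```text
time: 21.88
tool_pos: [579.9, 51.0, 30.0]
tcp_rot: [3.139, 0.006, 3.129]
contact_force: [-1.3, -0.3, 4.9]
grip_width: 12.9
finger_force: 30.0
```

step_arm:
  targets: [0,0,0,-0.1,0,0,0,0,0,0,-0.4,0,0,0,0,0,0,-0.8,0,0,0,0,0,0,-1,0,0,0,0,0,0,-1,0,0,0]

```text
time: 22.5
tool_pos: [579.8, 50.7, 131.0]
tcp_rot: [3.14, 0.009, 3.129]
contact_force: [-0.4, 0.1, -3.0]
grip_width: 12.9
finger_force: 30.0
```

Run:
```python
from h import *
o=bot.get_obs();y,x,n,Rt=stand();c=np.array([587.0,229.7,96.8])+105*y
print(c,c+n*150,o["tool_pos"],rel(o,c+n*150,Rt))
```

```text
[540.15 323.67  96.8 ] [473.03 290.2  226.7 ] [579.78  50.7  131.03] (array([ 1.09,  2.38, -0.96]), array([-0.16, -0.64, -0.59]))
```

step_arm:
  targets: [0,0.1,0.1,-0.45,0,0,0,0,0.3,0.3,-0.9,0,0,0,0,0.3,0.4,-1,0,0,0]

```text
time: 22.88
tool_pos: [548.8, 91.8, 231.1]
tcp_rot: [3.139, 0.008, 3.13]
contact_force: [-0.1, -0.1, -2.8]
grip_width: 13.2
finger_force: 30.0
```

step_arm:
  targets: [0,0.2,0.5,0,0,0,0,0,0.4,1,0,0,0,0,0,0.4,1,0,0,0,0]

```text
time: 23.25
tool_pos: [508.4, 194.2, 227.2]
tcp_rot: [3.14, 0.002, 3.134]
contact_force: [0.4, -0.8, -2.0]
grip_width: 13.1
finger_force: 30.0
```

step_arm:
  targets: [0,0.2,0.5,0,-0.03,-0.12,-0.11,0,0.39,0.98,0,-0.06,-0.25,-0.23,0,0.39,0.98,0,-0.09,-0.38,-0.35,0,0.39,0.98,0,-0.12,-0.51,-0.47,0,0.39,0.98,0,-0.16,-0.64,-0.59,0,0.39,0.98,0,-0.16,-0.64,-0.59,0,0.39,0.98,0,-0.16,-0.64,-0.59]

```text
time: 24.12
tool_pos: [473.2, 289.5, 228.9]
tcp_rot: [3.138, 0.517, -2.684]
contact_force: [0.5, 0.3, -2.9]
grip_width: 13.4
finger_force: 30.0
```

Run:
```python
from pk import *
c=[540.2,323.7,96.8]
o=pocket("q3",c);y,x,n,Rt=stand();print(rel(o,np.array(c)+n*55,Rt))
p=cv2.imread("pics/q3.png");cv2.imwrite("pics/q3c.png",p[:300])
```

```text
24.125 [473.17 289.51 228.89] [ 3.14  0.52 -2.68]
floor z [-1.01 -0.1   0.83] 1305
wall x -105 -75 y [-39.45 -27.69] 528
wall x -105 -75 y [27.86 39.5 ] 514
wall x -75 -45 y [-39.19 -27.65] 453
wall x -75 -45 y [27.74 39.29] 443
low stop x [-120.51 -110.35] 373
(array([0.  , 0.01, 0.97]), array([ 0.  , -0.01, -0.01]))
```

View pics/q3c.png

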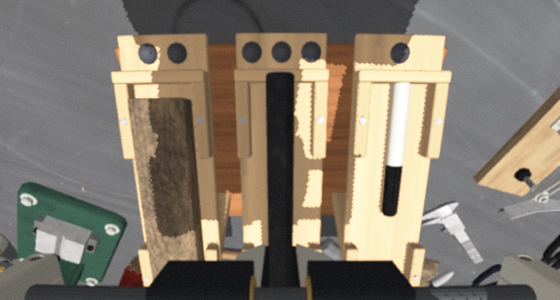

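The drift hangs over pocket 3's centreline at (281,160), pocket 3 has its three studs at (282,51), and the packer and pen are both seated. I'll descend.

step_arm:
  targets: [0,0,0.01,0.4,0,-0.01,-0.01,0,0,0.01,0.8,0,-0.01,-0.01,0,0,0.01,0.93,0,-0.01,-0.01,0,0,0.01,0.93,0,-0.01,-0.01,0,0,0.01,0.93,0,-0.01,-0.01]

```text
time: 24.8
tool_pos: [513.5, 311.8, 149.9]
tcp_rot: [-3.141, 0.529, -2.672]
contact_force: [0.1, 0.3, -2.7]
grip_width: 13.1
finger_force: 30.0
```

Run:
```python
from pk import *
from at import *
c=[540.2,323.7,96.8];at(c)
o,p,d,W=see("q4");Q=floor(W,p,c)
m=(p.max(2)<60)&(abs(Q[...,1])<10)&(Q[...,2]>12)&(Q[...,2]<70)&(Q[...,0]<-15);q=Q[m];print(len(q),np.percentile(q,[2,98],0))
for a in range(-110,-15,15):
    k=(q[:,0]>a)&(q[:,0]<a+15)
    if k.sum()>5:print(a,np.median(q[k],0))
```

```text
24.8 x,y,n 1.2699285216334886 1.208494357250627 60.56171642805998 F -2.4124012502456083 -1.1703564893523706 turn [0.   0.01 0.01]
4150 [[-97.79  -5.95  39.83]
 [-17.2    6.3   44.78]]
-110 [-97.12  -0.02  42.95]
-95 [-87.55   0.03  43.  ]
-80 [-72.63   0.12  43.02]
-65 [-57.66   0.25  43.05]
-50 [-42.8    0.33  43.03]
-35 [-27.54   0.45  43.11]
-20 [-17.56   0.51  43.15]
```

Parallel, with 12 mm to spare at the low stop and the bottom about 29 mm above the floor.

step_arm:
  targets: [0,0.01,-0.005,0.12,0,0,0,0,0.01,-0.005,0.22,0,0,0,0,0.01,-0.005,0.26,0,0,0,0,0.01,-0.005,0.26,0,0,0]

```text
time: 25.35
tool_pos: [525.5, 317.2, 127.4]
tcp_rot: [-3.141, 0.523, -2.672]
contact_force: [0.5, 0.5, -2.6]
grip_width: 13.1
finger_force: 30.0
```

step_arm:
  targets: [0,0,0,0.015,0,0,0,0,0,0,0.015,0,0,0]

```text
time: 25.6
tool_pos: [526.2, 317.5, 127.0]
tcp_rot: [-3.141, 0.523, -2.672]
contact_force: [-1.2, -0.7, -2.2]
grip_width: 13.2
finger_force: 30.0
```

step_arm:
  targets: [0,0,0,0.01,0,0,0,0,0,0,0.01,0,0,0]

```text
time: 25.85
tool_pos: [526.7, 317.8, 126.3]
tcp_rot: [-3.141, 0.522, -2.672]
contact_force: [0.8, 0.4, -2.8]
grip_width: 13.4
finger_force: 30.0
```

```bash
python3 -c "
from at import *
at([540.2,323.7,96.8])"
```

```text
25.85 x,y,n 2.054169449928132 0.7213499522083082 32.89777425160951 F -2.8437083254041005 -0.608256373149631 turn [ 0.   -0.    0.01]
```

step_arm:
  targets: [0,0.01,0,0.015,0,0,0,0,0.01,0,0.015,0,0,0]

```text
time: 26.1
tool_pos: [526.9, 317.9, 125.1]
tcp_rot: [-3.141, 0.521, -2.672]
contact_force: [-0.0, 0.3, -3.1]
grip_width: 13.2
finger_force: 30.0
```

step_arm:
  targets: [0,0,0,0.01,0,0,0,0,0,0,0.01,0,0,0]

```text
time: 26.35
tool_pos: [527.6, 318.2, 124.6]
tcp_rot: [-3.141, 0.52, -2.672]
contact_force: [0.2, -1.6, -1.9]
grip_width: 13.0
finger_force: 30.0
```

step_arm:
  targets: [0,0,0,0.008,0,0,0,0,0,0,0.008,0,0,0]

```text
time: 26.6
tool_pos: [527.7, 318.3, 124.3]
tcp_rot: [-3.142, 0.52, -2.672]
contact_force: [-3.6, -2.7, 1.8]
grip_width: 13.2
finger_force: 30.0
```

Contact. I'll release gently and retract.

step_arm:
  targets: [0,0,0,0,0,0,0,0.2,0,0,0,0,0,0,0.3,0,0,0,0,0,0,0.4,0,0,0,0,0,0,0.45,0,0,0,0,0,0,0.45,0,0,0,0,0,0]

```text
time: 27.35
tool_pos: [528.1, 318.4, 124.1]
tcp_rot: [-3.142, 0.52, -2.672]
contact_force: [-0.0, -0.8, 0.5]
grip_width: 41.6
finger_force: 0.0
```

step_arm:
  targets: [0.45,0,0,-0.1,0,0,0,0.45,0,0,-0.4,0,0,0,0.45,0,0,-0.9,0,0,0,0.45,0,0,-1,0,0,0,0.45,0,0,-1,0,0,0]

```text
time: 27.98
tool_pos: [483.7, 295.9, 211.8]
tcp_rot: [-3.141, 0.522, -2.672]
contact_force: [0.3, -0.2, -0.0]
grip_width: 41.5
finger_force: 0.0
```

Run:
```python
from pk import *
c=[540.2,323.7,96.8]
o,p,d,W=see("f");Q=floor(W,p,c);print(o["time"],o["tool_pos"])
m=(p.max(2)<60)&(abs(Q[...,1])<15)&(Q[...,2]>6)&(Q[...,2]<40)&(Q[...,0]<10);q=Q[m];print(len(q),np.percentile(q,[2,50,98],0))
m=(abs(Q[...,1]-105)<25)&(Q[...,2]>8)&(Q[...,2]<25)&(abs(Q[...,0])<108);q=Q[m];print("pen",len(q),np.percentile(q,[2,50,98],0))
s=bot.capture("scene")[0][180:360,190:350];cv2.imwrite("pics/f2.png",np.hstack([cv2.resize(p[:300],(460,246)),cv2.resize(s,(300,338))[46:292]]))
```

```text
27.975 [483.69 295.93 211.83]
1942 [[-100.25   -6.28   10.14]
 [ -51.38   -0.19   13.18]
 [   7.03    5.84   15.01]]
pen 2483 [[-106.13   98.56    8.65]
 [ -55.23  103.74   13.85]
 [   8.06  111.98   17.08]]
```

View pics/f2.png

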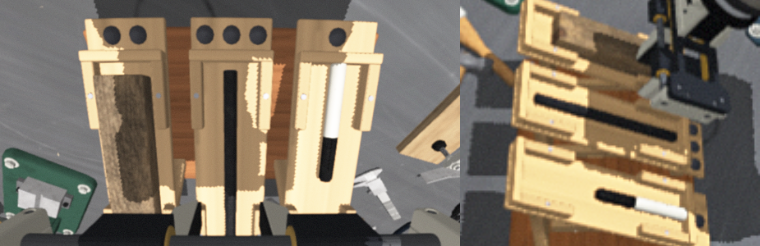

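All three lie flat in their pockets: the packer at (125,140), the drift at (231,140) and the marker at (330,120). The gripper is clear of them, so I'll hand in.

```bash
python3 -c "
from plant import bot
print(bot.close_job())"
```

```text
the job is handed in; nothing more can be done
None
```

The marker pen is in pocket one, the packer in pocket two and the drift in pocket three, placed in that order, each lying flat and released; I handed the job in at about 28 s on the robot's clock, and no verdict was returned.

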